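# Put the compact mirror away through the caddy's sprung flap

## Task

Put the round compact mirror away in the wooden caddy: set it flat on the open shelf in front of the brass flap, then slide it in through the sprung flap until it presses the sprung pad at the back in by a few millimetres for about half a second, gently, so that the pad is never pushed near the end of its travel. Then take the fingers out, so that the flap swings shut behind the compact, and leave the bowl, soap dish and earring rack where they are.

Things in the scene. Friction and masses are not known exactly. Their poses are not given: they have to be found in the camera images.
- compact_mid (a point): centre of the compact mirror: a closed round aluminium disc, 64 mm in diameter and 20 mm thick, 60 to 130 g, lying flat and loose on the dresser; this point is half-way up (10 mm above its underside), z axis up
- caddy: dark wooden caddy fixed to the dresser, 336 mm long, 90 mm wide, at another place and yaw each time. Origin on the dresser's surface under the middle of the shut flap; x axis points from the flap into the lane (the way to push), y across the lane, z up. Its floor is 6 mm thick. The numbers below are in its frame
- shelf (a point): middle of the caddy's open shelf in front of the flap, on its floor, at x = -75, y = 0, z = 6 mm. The shelf runs from x = -115 to 0 mm, 90 mm wide, without walls except two low guide walls (32 mm high) at the sides that flare from the mouth out to x = -31 mm
- lane (a point): on the lane's floor at x = 107, y = 0, z = 6 mm. Lane: x = 0 to 215 mm, 74 mm wide between walls, covered by clear acrylic at z = 32 to 36 mm but for an open finger slot 50 mm wide along its middle (y -25 to 25). The compact fits under the covers but not through the slot; shut fingers can move along the slot from the shelf on. End wall behind, 36 mm high
- flap (a joint): brass flap across the lane's mouth, 75 mm wide, 22 mm high (z 8 to 30), 4 mm thick, on an upright hinge at x = 2, y = 41 mm; opens only inwards. rad: 0 shut, 1.57 along the lane. Its spring resists with 0.6 N at first, with friction up to 6 N as the compact squeezes past its hinge (centre near x = 0 to 10), then under 2 N; it shuts once compact and fingers have left the first 80 mm of the lane
- back_pad (a joint): how far the grey sprung pad at the lane's back is pressed in, m: 0 free, 0.009 end of travel. It starts to move at 3 N, then 1.5 N per mm. Home: over 0.0015 (5 N); rammed: over 0.007 (13 N). Where it stands is not reported and differs: its face, towards the flap, is anywhere from x = 150 to 180 mm (compact's centre at 118 to 148 mm on touching)
- bowl: red clay bowl of bobby pins, 104 mm wide, 42 mm high, loose; origin under its centre
- soap_dish: white porcelain soap dish, 85 by 125 mm, 29 mm high with its soap, loose; origin under its centre
- earring_rack: clear acrylic earring rack with slots, 70 by 160 mm, 65 mm high, loose; origin under its centre
Mind the look-alikes: they are no part of the job. There is more than one size of the part that bears compact_mid; the job needs the smallest.

How it is judged (in metres and radians):
On the way, in this order (a step that is already met when the one before it is completed fails the run):
1. the compact lies flat on the caddy's open shelf in front of the shut flap (x of compact_mid in the frame of caddy between -0.115 and -0.02 m and y of compact_mid in the frame of caddy between -0.04 and 0.04 m and z of compact_mid in the frame of caddy below 0.022 m and angle between compact_mid's own z axis and vertical below 0.1 rad), for 0.1 s.
2. the compact slides through the mouth and holds the flap open (x of compact_mid in the frame of caddy between -0.015 and 0.05 m and z of compact_mid in the frame of caddy below 0.025 m and value of joint flap above 0.5 rad), for 0.1 s.
3. the compact presses the sprung back pad in by more than 1.5 mm (value of joint back_pad above 0.0015 m and x of compact_mid in the frame of caddy above 0.11 m and z of compact_mid in the frame of caddy below 0.025 m), for 0.2 s.
At the end, for the whole second after the job is handed in: the compact lies flat and at rest in the lane at the pad (centre 105 to 160 mm past the flap), the pad is no longer pressed (less than 1.5 mm), the flap is shut behind it (within 0.08 rad) (x of compact_mid in the frame of caddy between 0.105 and 0.16 m and z of compact_mid in the frame of caddy below 0.022 m and angle between compact_mid's own z axis and vertical below 0.1 rad and value of joint flap below 0.08 rad and value of joint back_pad below 0.0015 m and linear speed of compact below 0.01 m/s); the robot touches nothing.
It fails at once if the back pad is rammed: pressed in by more than 7 mm (13 N) (value of joint back_pad above 0.007 m).
It fails at once if the clay bowl is moved by more than 15 mm (distance of bowl from where it was at the start of the episode above 0.015 m).
It fails at once if the soap dish is moved by more than 15 mm (distance of soap_dish from where it was at the start of the episode above 0.015 m).
It fails at once if the earring rack is moved by more than 15 mm (distance of earring_rack from where it was at the start of the episode above 0.015 m).
It also fails if it takes over 61 s, if anything falls off the work surface, if the arm or the gripper's body presses on something with over 40 N, if the wrist force passes 120 N, or if a joint passes its speed limit or range.

## Robot

A 6-joint arm with a two-finger parallel gripper is mounted at the origin on the work surface. World frame = base frame: x ahead of the robot, y to its left, z up, the work surface at z = 0. Lengths are in m, angles in degrees, forces in N, time in s.
With the tool pointing down it reaches from about 0.3 to 0.75 m from the base axis. Payload 8.5 kg.
Tool frame: the origin (TCP) lies at the very end of the fingers, on their centre line; the grasp point (between the pads) lies 19 mm behind it; z points along the fingers, y is the line along which they close (so a half turn about z gives the same grasp; the last joint's range is limited). The gripper opens to 85 mm and grips with 20 to 120 N. Pads are 22 mm wide; open, the fingers measure 114 mm over their backs; the gripper's body (76 mm by 85 mm) begins 54 mm behind the grasp point. The pads swing forward as they close: fully open they stand 13 mm farther back than shut.
Start: joints at [-81.606, 21.807, 74.336, -0, 83.858, -12.336], TCP at [0.195, -0.514, 0.231] pointing down, gripper open.
Joint ranges: [-178.18, 178.18], [-50.72, 133.34], [12.68, 142.11], [-81.47, 261.47], [9.98, 163.14], [-165.26, 165.26]. Speed limits (degrees/s): [136.94, 136.94, 180, 180, 180, 180].

## Interface

Orientations are given as a 3x3 rotation matrix whose columns are the frame's x, y, z axes.
In Python, from rig import * gives the robot as it stands. The module is installed in compiled form; this text tells all that it offers.
- The arm moves only by the shell command python3 -m pendant 'ROWS' [OPENING] [FORCE]. ROWS is JSON, a list of rows, each a list of 2 entries, a list of its own where there are three numbers: the shift along the tool's x, y, z as a fraction of full scale, then the turn, a rotation vector about the tool's x, y, z as a fraction of full scale. A call has 1 to 8 rows; each row shifts and turns the commanded pose from where the row before left it, along the tool's axes as they then stand; what a row does not reach is not made up. Full scale, the value 1, is 40 mm for a shift and 5 degrees for a turn. A row lasts 1/8 s, in which the tool goes at most 62.5 mm and 10.7 degrees, less where a joint would pass 70% of its speed; a pose out of reach is approached as far as the arm can. A call with a number of a shift or a turn outside -1 to 1 is refused whole. A call with a gripper value outside its range is refused whole. OPENING is the opening, from 0 (shut) to 1 (fully open), set as the call begins (- or left out, the last holds). The fingers move at their own pace and stop on an object; FORCE is the grip in N (left out, the last holds). Time passes only in rows, so rows that do not move let the fingers close. It gives the time, the measured TCP pose, the force, the opening and the grip force at its end, in the units of the state.
- observe(): the state, without advancing time (a new reading comes with each control period).
- get_image(name): name is "scene" or "top"; returns a dict with "img" (400x640x3 uint8, blue, green, red), "range_z" (400x640 float32, m along the optical axis (not along the pixel's ray), 0 where there is no reading), "camera_matrix" (3x3 intrinsics, pixels), "eye" and "rotation" of the camera in the world. Camera axes: x right, y down, z forward; pixel columns grow to the right and rows downward; lengths in m; the calibration is good to about 2 mm. A picture is of the moment at which its call begins.
- close_job(): hands the job in; it is judged then, once.
Trained networks look in the newest picture that a camera, given by its name, has taken for a name from the list of things; names that differ only in an ending like _2 or _b are one class to them, and where a whole thing is asked for, a point or a joint stands for the part that bears it (a point fixed in the world has none). Each returns a list of dicts, best first, with "conf" (0 to 1); they miss things now and then, are a little off and sometimes report something else, mostly with a low value. They report only what shows in the picture. A call takes as long as a camera call. They do not tell look-alikes from the thing itself.
- regions_of(camera, query): "mask" (400x640 bool, what is visible of it).
- landmark_of(camera, query): "point" ([x, y, z] in m, in world coordinates, good to about 4 mm: a listed point, or the origin of a listed thing).
The state is a dict: "time_s": time; "q": joint angles; "qvel": joint speeds; "joint_efforts": joint torques, N m; "position": TCP position; "tool_rot": TCP orientation; "ft_force": force on the tool from outside, world axes, zero at the start; "wrist_torque": the same for the moment, N m; "grip_width": finger opening in m; "gripper_force": force on a finger pad.
Only numpy, scipy, OpenCV 4.12 (cv2) and the standard library are available. Lean on these libraries where they do the work, as an engineer would, in place of code of your own. Each camera call takes 0.05 s, during which the arm holds its last target. There are 200 camera calls.

## Working session

There is one attempt and no reset: what is moved stays moved. The work goes in short steps, Python scripts to look and compute and a shell command to move; the robot and the scene stay as the last step left them, time stands still between calls to the robot, and variables do not carry over. Pictures are saved under pics/ and viewed, at most 10 in all, crops included, and the job is handed in when it is done.

```bash
mkdir -p pics; cat > h.py <<'E'
from rig import *
import numpy as np, cv2
def world(d,u,v,z=None):
    K=d["camera_matrix"];z=d["range_z"][v,u] if z is None else z
    p=np.stack([(u-K[0,2])/K[0,0]*z,(v-K[1,2])/K[1,1]*z,z*np.ones_like(u,dtype=float)],-1)
    return p@np.array(d["rotation"]).T+np.array(d["eye"])
def proj(d,P):
    p=(np.array(P)-d["eye"])@np.array(d["rotation"]);K=d["camera_matrix"]
    return p[:2]/p[2]*[K[0,0],K[1,1]]+[K[0,2],K[1,2]]
E
python3 - <<'E'
from h import *
s=observe();print(s["time_s"],s["position"],s["tool_rot"],s["ft_force"],s["grip_width"])
for c in ("top","scene"):
    d=get_image(c);cv2.imwrite(f"pics/{c}0.png",d["img"])
    np.savez(f"{c}0.npz",**d)
    print(c,d["eye"])
    for q in ("compact_mid","caddy","shelf","lane","flap","bowl","soap_dish","earring_rack"):
        if q!="flap":
            for r in landmark_of(c,q)[:4]: print(q,np.round(r["point"],3),round(r["conf"],2),proj(d,r["point"]).round())
        if q=="compact_mid":
            for r in regions_of(c,q):
                v,u=np.nonzero(r["mask"]);P=world(d,u,v);print("  reg",len(u),u.mean().round(),v.mean().round(),round(r["conf"],2),np.percentile(P,[2,50,98],axis=0).round(3).tolist())
E
```

```text
0.0 [ 0.1946282  -0.51408731  0.23068269] [[ 9.35261731e-01  3.53956823e-01 -2.48461041e-04]
 [ 3.53956779e-01 -9.35260549e-01  1.51792626e-03]
 [ 3.04904546e-04 -1.50760281e-03 -9.99998817e-01]] [ 0.13234755 -0.70435326 -0.05449477] 0.0853512499459263
top [ 0.42982246 -0.04636816  0.81705272]
compact_mid [ 0.319 -0.213  0.016] 0.72 [399. 315.]
compact_mid [ 0.578 -0.33   0.011] 0.62 [446. 194.]
compact_mid [ 0.45  -0.248  0.011] 0.56 [412. 252.]
  reg 1454 445.0 195.0 0.9 [[0.53, -0.366, 0.005], [0.572, -0.322, 0.028], [0.615, -0.282, 0.031]]
  reg 1619 401.0 314.0 0.68 [[0.282, -0.257, 0.015], [0.323, -0.215, 0.028], [0.364, -0.174, 0.031]]
  reg 731 413.0 252.0 0.6 [[0.422, -0.278, 0.01], [0.45, -0.249, 0.02], [0.478, -0.22, 0.023]]
  reg 6451 279.0 228.0 0.4 [[0.457, -0.119, 0.002], [0.503, 0.038, 0.006], [0.546, 0.205, 0.037]]
caddy [ 0.5   -0.01  -0.003] 0.91 [303. 230.]
shelf [ 0.496 -0.082  0.007] 0.72 [336. 231.]
lane [0.502 0.096 0.008] 0.79 [254. 228.]
soap_dish [ 0.736 -0.119  0.001] 0.66 [350. 128.]
soap_dish [ 0.498 -0.01  -0.003] 0.32 [303. 231.]
earring_rack [ 0.766  0.117 -0.   ] 0.91 [249. 116.]
scene [0.84652323 0.50972638 0.68228188]
compact_mid [ 0.45  -0.251  0.008] 0.9 [308. 146.]
compact_mid [ 0.318 -0.21   0.013] 0.83 [359. 137.]
compact_mid [ 0.574 -0.325  0.017] 0.62 [253. 143.]
  reg 760 357.0 136.0 0.93 [[0.282, -0.252, 0.006], [0.33, -0.202, 0.029], [0.366, -0.17, 0.032]]
  reg 812 253.0 145.0 0.81 [[0.536, -0.359, 0.005], [0.578, -0.306, 0.029], [0.618, -0.278, 0.032]]
  reg 403 308.0 146.0 0.73 [[0.425, -0.276, 0.003], [0.455, -0.239, 0.02], [0.48, -0.216, 0.023]]
caddy [ 0.498 -0.007 -0.002] 0.96 [342. 215.]
caddy [ 0.733 -0.114  0.002] 0.19 [225. 223.]
shelf [ 0.496 -0.085  0.006] 0.57 [325. 191.]
lane [0.505 0.092 0.006] 0.58 [364. 244.]
bowl [ 0.723 -0.33  -0.001] 0.89 [199. 167.]
soap_dish [ 0.498 -0.085  0.004] 0.18 [324. 192.]
earring_rack [0.762 0.115 0.001] 0.85 [256. 310.]
```

```bash
python3 - <<'E'
import cv2
a=cv2.imread("pics/top0.png")
cv2.imwrite("pics/cropA.png",cv2.resize(a[150:350,220:480],None,fx=3,fy=3,interpolation=cv2.INTER_CUBIC))
E
```

```text
(no output)
```

View pics/top0.png

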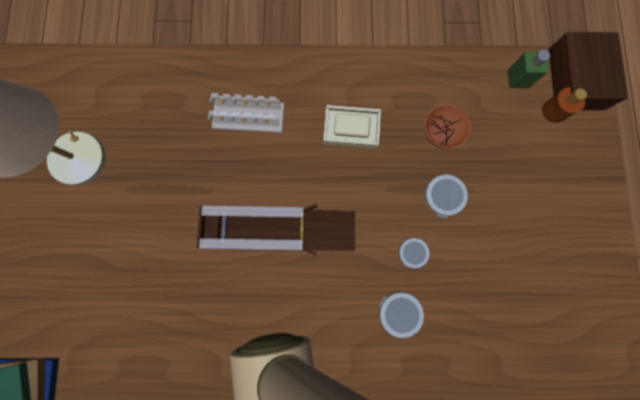

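View pics/cropA.png

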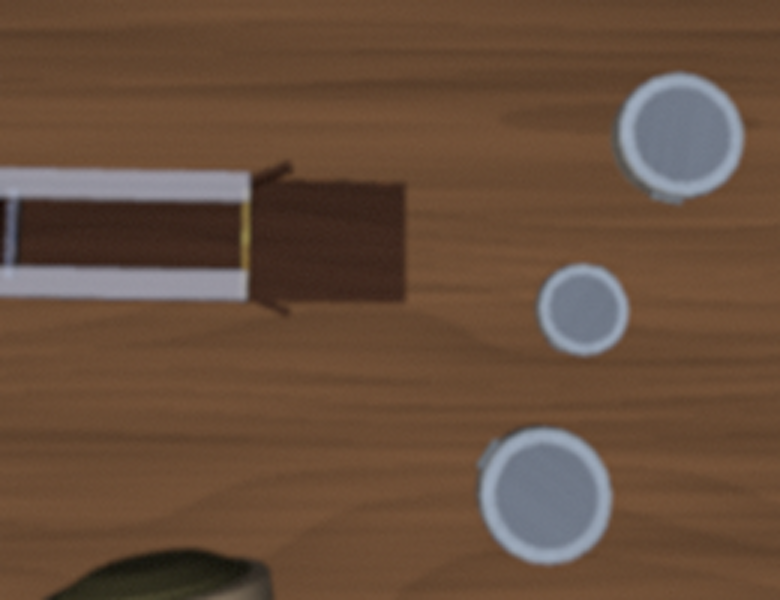

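The picture shows three round discs: (445,195) large, (401,314) large and (413,252) small. The crop confirms that (413,252) is the smallest, about 64 mm across, so I choose that one. The caddy lane runs left in the image (world +y), with the flap near column 302 and the pad near column 222.

```bash
python3 - <<'E'
from h import *
d=dict(np.load("top0.npz"))
u,v=np.meshgrid(np.arange(640),np.arange(400));P=world(d,u,v)
# compact fit
m=(P[...,2]>.013)&(P[...,2]<.03)&(np.hypot(P[...,0]-.45,P[...,1]+.249)<.06)
c,r=cv2.minEnclosingCircle((P[m][:,:2]*1000).astype(np.float32));print("compact",c,r,P[m].mean(0),np.median(P[m][:,2]))
# covers by colour/brightness
g=d["img"].max(2);roi=(u>190)&(u<310)&(v>195)&(v<260)
m=roi&(g>110)
ray=world(d,u,v,1.0)-d["eye"];t=(.036-d["eye"][2])/ray[...,2];Q=d["eye"]+ray*t[...,None]
n,l,st,_=cv2.connectedComponentsWithStats(m.astype(np.uint8))
for i in range(1,n):
    if st[i,4]>80:
        R=cv2.minAreaRect((Q[l==i][:,:2]*1000).astype(np.float32));print(st[i],R,cv2.boxPoints(R).round(1).tolist())
# shelf dark region on z=.006
t=(.006-d["eye"][2])/ray[...,2];Q=d["eye"]+ray*t[...,None]
m=(u>304)&(u<370)&(v>205)&(v<255)&(g<75)
m=cv2.morphologyEx(m.astype(np.uint8),cv2.MORPH_OPEN,np.ones((7,7)))>0
R=cv2.minAreaRect((Q[m][:,:2]*1000).astype(np.float32));print("shelf",m.sum(),R,cv2.boxPoints(R).round(1).tolist())
im=d["img"];print(im[228,195:240].tolist())
E
```

```text
compact (449.07586669921875, -251.3912353515625) 33.438236236572266 [ 0.44919479 -0.24998538  0.0196597 ] 0.01969914892447089
[191 196  70   5 241] ((564.9397583007812, 154.2109832763672), (147.3093719482422, 8.696905136108398), 89.97311401367188) [[560.5999755859375, 80.5999984741211], [569.2999877929688, 80.5999984741211], [569.2999877929688, 227.89999389648438], [560.5999755859375, 227.89999389648438]]
[ 191  196  119   56 2538] ((511.07501220703125, 98.98062133789062), (115.46977996826172, 247.93081665039062), 0.46296805143356323) [[452.29998779296875, 222.5], [454.29998779296875, -25.399999618530273], [569.7999877929688, -24.5], [567.7999877929688, 223.39999389648438]]
[191 252  76   8 290] ((442.50360107421875, 142.74533081054688), (13.003765106201172, 156.00648498535156), 1.8521848917007446) [[433.5, 220.5], [438.5, 64.5999984741211], [451.5, 65.0], [446.5, 220.89999389648438]]
shelf 1964 ((502.2648620605469, -69.18264770507812), (108.75886535644531, 90.27864837646484), 89.86024475097656) [[457.0, -123.5], [547.2999877929688, -123.69999694824219], [547.5, -14.899999618530273], [457.29998779296875, -14.699999809265137]]
[[48, 72, 100], [49, 73, 101], [45, 63, 91], [39, 52, 76], [30, 41, 63], [24, 33, 53], [15, 22, 35], [6, 11, 22], [12, 15, 26], [14, 25, 36], [22, 34, 51], [28, 35, 55], [27, 37, 58], [28, 38, 58], [29, 37, 57], [28, 39, 58], [29, 38, 60], [29, 40, 61], [29, 39, 61], [29, 39, 62], [31, 40, 62], [31, 41, 62], [25, 35, 52], [12, 19, 35], [10, 14, 25], [22, 26, 38], [55, 53, 62], [89, 78, 81], [109, 91, 91], [101, 83, 80], [63, 53, 52], [31, 32, 40], [27, 35, 51], [24, 34, 54], [27, 35, 57], [30, 39, 58], [30, 37, 57], [27, 37, 56], [29, 37, 57], [28, 37, 59], [29, 38, 57], [28, 37, 58], [28, 37, 58], [27, 36, 57], [26, 37, 57]]
```

```bash
python3 - <<'E'
from h import *
d=dict(np.load("top0.npz"));print(np.array(d["rotation"]).round(4).tolist())
g=cv2.GaussianBlur(d["img"].max(2).astype(float),(1,3),0)
def pt(u,v,z):
    r=world(d,np.array(u,float),np.array(v,float),1.0)-d["eye"];return d["eye"]+r*((z-d["eye"][2])/r[...,2])[...,None]
gv=np.diff(g,axis=0)
def edge(cols,lo,hi,sgn,z,name):
    seg=sgn*gv[lo:hi][:,cols];k=seg.argmax(0)
    k=np.clip(k,1,seg.shape[0]-2);c=np.arange(len(cols))
    a,b,e=seg[k-1,c],seg[k,c],seg[k+1,c];k=k+.5*(a-e)/(a-2*b+e+1e-9)
    Q=pt(cols,lo+k+.5,z);p=np.polyfit(Q[:,1],Q[:,0],1)
    for _ in range(3):
        r=Q[:,0]-np.polyval(p,Q[:,1]);ok=abs(r)<max(2*np.median(abs(r)),5e-4);p=np.polyfit(Q[ok,1],Q[ok,0],1)
    print(name,"yaw-from-y",np.degrees(np.arctan(p[0])).round(2),"x at y=0.1: %.4f  at -0.07: %.4f"%(np.polyval(p,.1),np.polyval(p,-.07)),"res",np.std(r[ok]).round(5))
c=np.arange(228,299)
edge(c,200,211,1,.036,"outer top");edge(c,211,222,-1,.036,"inner top")
edge(c,235,245,1,.036,"inner bot");edge(c,244,254,-1,.036,"outer bot")
c=np.arange(320,353)
edge(c,203,216,-1,.006,"shelf top");edge(c,244,255,1,.006,"shelf bot")
# flap / cover front edge column
for rows in ((207,214),(242,248)):
    r=g[rows[0]:rows[1]].mean(0);k=295+np.argmin(np.diff(r[295:312]));print("cover front",k,pt(k+.5,np.mean(rows),.036))
r=g[215:245].mean(0);k=340+np.argmax(np.diff(r[340:365]));print("shelf end",k,pt(k+.5,230,.006))
print("pad", [pt(x,228,.028)[1].round(4) for x in (221,223,225)])
E
```

```text
[[-0.0029, -0.9862, 0.1653], [-0.9999, 0.0006, -0.0139], [0.0136, -0.1653, -0.9861]]
outer top yaw-from-y 1.06 x at y=0.1: 0.5468  at -0.07: 0.5437 res 0.00021
inner top yaw-from-y 1.11 x at y=0.1: 0.5266  at -0.07: 0.5233 res 0.00019
inner bot yaw-from-y 1.15 x at y=0.1: 0.4776  at -0.07: 0.4742 res 0.0002
outer bot yaw-from-y 0.94 x at y=0.1: 0.4581  at -0.07: 0.4553 res 0.00027
shelf top yaw-from-y 1.41 x at y=0.1: 0.5472  at -0.07: 0.5430 res 0.00028
shelf bot yaw-from-y 0.42 x at y=0.1: 0.4557  at -0.07: 0.4545 res 0.00016
cover front 302 [ 0.53777019 -0.01077441  0.036     ]
cover front 301 [ 0.46459855 -0.00917623  0.036     ]
shelf end 354 [ 0.49847916 -0.12410428  0.006     ]
pad [np.float64(0.1631), np.float64(0.1588), np.float64(0.1546)]
```

```bash
python3 -m pendant '[[[0.65,-0.305,0],[0,0,0]],[[0.65,-0.305,0],[0,0,0]],[[0.65,-0.305,0],[0,0,0]],[[0.65,-0.305,0],[0,0,0]],[[0.65,-0.305,0],[0,0,0]],[[0.65,-0.305,0],[0,0,0]],[[0.65,-0.305,0],[0,0,0]],[[0.65,-0.305,0],[0,0,0]]]' 1 30
python3 -m pendant '[[[0.65,-0.305,0],[0,0,0]],[[0.65,-0.305,0],[0,0,0]],[[0.65,-0.305,0],[0,0,0]],[[0.65,-0.305,0],[0,0,0]],[[0.48,-0.24,0],[0,0,0]],[[0,0,0],[0,0,-1]],[[0,0,0],[0,0,-1]],[[0,0,0],[0,0,-1]]]'
python3 -m pendant '[[[0,0,0],[0,0,-1]],[[0,0,0],[0,0,-1]],[[0,0,0],[0,0,-1]],[[0,0,0],[0,0,-1]],[[0,0,0],[0,0,-1]],[[0,0,0],[0,0,-1]],[[0,0,0],[0,0,-1]],[[0,0,0],[0,0,-1]]]'
python3 -m pendant '[[[0,0,0],[0,0,-1]],[[0,0,0],[0,0,-1]],[[0,0,0],[0,0,-0.64]],[[0,0,0],[0,0,0]]]'
```

```text
time_s: 1.9
position: [0.3553, -0.3488, 0.2314]
tool_rot: [[0.935, 0.354, 0.0], [0.354, -0.935, -0.0], [0.0, 0.0, -1.0]]
ft_force: [0.5, 0.4, -0.4]
grip_width: 0.0853
gripper_force: 0.0
time_s: 2.9
position: [0.4492, -0.2512, 0.2313]
tool_rot: [[0.81, 0.586, 0.0], [0.586, -0.81, -0.0], [-0.0, 0.0, -1.0]]
ft_force: [0.1, 0.7, -0.8]
grip_width: 0.0851
gripper_force: 0.0
time_s: 3.9
position: [0.4492, -0.2513, 0.2314]
tool_rot: [[0.244, 0.97, 0.0], [0.97, -0.244, -0.0], [-0.0, 0.0, -1.0]]
ft_force: [0.3, -0.4, -0.7]
grip_width: 0.0853
gripper_force: 0.0
time_s: 4.4
position: [0.4492, -0.2512, 0.2313]
tool_rot: [[0.019, 1.0, 0.0], [1.0, -0.019, -0.0], [-0.0, 0.0, -1.0]]
ft_force: [-0.1, -0.2, 0.5]
grip_width: 0.0854
gripper_force: 0.0
```

```bash
python3 -m pendant '[[[0,0,0.85],[0,0,0]],[[0,0,0.85],[0,0,0]],[[0,0,0.85],[0,0,0]],[[0,0,0.85],[0,0,0]],[[0,0,0.85],[0,0,0]],[[0,0,0.8],[0,0,0]],[[0,0,0.4],[0,0,0]],[[0,0,0.23],[0,0,0]]]' 1
python3 -m pendant '[[[0,0,0],[0,0,0]],[[0,0,0],[0,0,0]],[[0,0,0],[0,0,0]],[[0,0,0],[0,0,0]],[[0,0,0],[0,0,0]],[[0,0,0],[0,0,0]]]' 0 35
python3 -m pendant '[[[0,0,-0.4],[0,0,0]],[[0,0,-0.6],[0,0,0]],[[0,0,-0.6],[0,0,0]],[[0,0,0],[0,0,0]]]'
```

```text
time_s: 5.4
position: [0.4492, -0.2512, 0.0034]
tool_rot: [[0.02, 1.0, -0.001], [1.0, -0.02, 0.001], [0.001, -0.001, -1.0]]
ft_force: [-1.0, 0.2, -0.3]
grip_width: 0.0855
gripper_force: 0.0
time_s: 6.15
position: [0.4495, -0.2515, 0.0049]
tool_rot: [[0.019, 1.0, 0.001], [1.0, -0.019, -0.001], [-0.001, 0.001, -1.0]]
ft_force: [-0.9, 1.3, 6.7]
grip_width: 0.0621
gripper_force: 39.0
time_s: 6.65
position: [0.4498, -0.2518, 0.0694]
tool_rot: [[0.019, 1.0, 0.003], [1.0, -0.019, -0.002], [-0.002, 0.003, -1.0]]
ft_force: [0.3, -0.2, -1.7]
grip_width: 0.0621
gripper_force: 38.8
```

```bash
python3 - <<'E'
from h import *
d=get_image("scene");s=observe();p=proj(d,s["position"]).astype(int);print(p)
a=d["img"][max(0,p[1]-70):p[1]+70,max(0,p[0]-100):p[0]+100]
cv2.imwrite("pics/grip.png",cv2.resize(a,None,fx=4,fy=4,interpolation=cv2.INTER_CUBIC))
E
```

```text
[307 127]
```

View pics/grip.png

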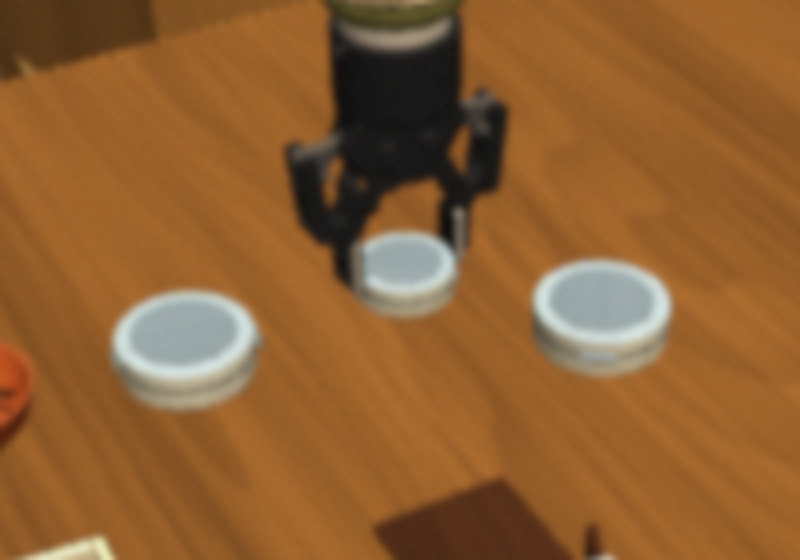

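The compact is held flat between the pads (crop 405,270) and the two large discs are untouched.

```bash
python3 -m pendant '[[[0.4,0.1,0],[0,0,0]],[[0.65,0.18,0],[0,0,0]],[[0.65,0.18,0],[0,0,0]],[[0.65,0.18,0],[0,0,0]],[[0.65,0.18,0],[0,0,0]],[[0.65,0.18,0],[0,0,0]],[[0.49,0.14,0],[0,0,0]],[[0,0,0],[0,0,0]]]'
python3 -m pendant '[[[0,0,0.4],[0,0,0]],[[0,0,0.5],[0,0,0]],[[0,0,0.3],[0,0,0]],[[0,0,0.15],[0,0,0]],[[0,0,0],[0,0,0]]]'
```

```text
time_s: 7.7
position: [0.4975, -0.0845, 0.0672]
tool_rot: [[0.016, 1.0, -0.002], [1.0, -0.016, 0.001], [0.001, -0.002, -1.0]]
ft_force: [0.1, -0.3, -2.1]
grip_width: 0.0624
gripper_force: 38.8
time_s: 8.32
position: [0.4978, -0.0866, 0.014]
tool_rot: [[0.019, 1.0, -0.0], [1.0, -0.019, 0.0], [0.0, -0.0, -1.0]]
ft_force: [0.0, -0.2, -1.2]
grip_width: 0.0623
gripper_force: 38.8
```

```bash
python3 -m pendant '[[[0,0,0.04],[0,0,0]],[[0,0,0.03],[0,0,0]],[[0,0,0],[0,0,0]]]'
python3 -m pendant '[[[0,0,0.03],[0,0,0]],[[0,0,0],[0,0,0]]]'
```

```text
time_s: 8.7
position: [0.4979, -0.0865, 0.0115]
tool_rot: [[0.019, 1.0, 0.0], [1.0, -0.019, -0.0], [-0.0, 0.0, -1.0]]
ft_force: [-0.2, -0.1, -0.9]
grip_width: 0.0623
gripper_force: 38.8
time_s: 8.95
position: [0.4981, -0.0866, 0.0109]
tool_rot: [[0.019, 1.0, 0.001], [1.0, -0.019, -0.0], [-0.0, 0.001, -1.0]]
ft_force: [-1.5, 0.7, 7.2]
grip_width: 0.0624
gripper_force: 39.6
```

```bash
python3 -m pendant '[[[0,0,0],[0,0,0]],[[0,0,0],[0,0,0]],[[0,0,0],[0,0,0]],[[0,0,-0.2],[0,0,0]],[[0,0,-0.6],[0,0,0]],[[0,0,-0.6],[0,0,0]],[[0,0,-0.6],[0,0,0]]]' 1
python3 -m pendant '[[[-0.7,0,0],[0,0,0]],[[-0.7,0,0],[0,0,0]],[[-0.1,0,0],[0,0,0]],[[0,0,0],[0,0,0]],[[0,0,0],[0,0,0]],[[0,0,0],[0,0,0]]]' 0
cat > loc.py <<'E'
from h import *
O=np.array([.5001,-.009]);ex=np.array([.0187,.9998]);ey=np.array([-.9998,.0187])
for c in ("top","scene"):
    d=get_image(c);np.savez(f"{c}1.npz",**d)
    for r in landmark_of(c,"compact_mid"):
        p=r["point"];w=p[:2]-O;print(c,p.round(4),round(r["conf"],2),"caddy",(w@ex).round(4),(w@ey).round(4))
    if c=="top": im=d["img"];
    else: cv2.imwrite("pics/last_scene.png",cv2.resize(d["img"][130:300,240:440],None,fx=4,fy=3.5,interpolation=cv2.INTER_CUBIC))
s=observe();w=s["position"][:2]-O;print("tcp",s["position"],"caddy",w@ex,w@ey,s["ft_force"],s["time_s"])
cv2.imwrite("pics/last_top.png",cv2.resize(im[180:280,180:400],None,fx=3.6,fy=3.6,interpolation=cv2.INTER_CUBIC))
E
python3 loc.py; cp pics/last_top.png pics/t1.png; cp pics/last_scene.png pics/s1.png
```

```text
time_s: 9.82
position: [0.4979, -0.0865, 0.0914]
tool_rot: [[0.019, 1.0, 0.0], [1.0, -0.019, -0.0], [-0.0, 0.0, -1.0]]
ft_force: [0.3, -0.2, 0.1]
grip_width: 0.0854
gripper_force: 0.0
time_s: 10.58
position: [0.4968, -0.1458, 0.0902]
tool_rot: [[0.018, 1.0, -0.0], [1.0, -0.018, 0.0], [0.0, -0.0, -1.0]]
ft_force: [-0.4, -0.3, -0.6]
grip_width: -0.0001
gripper_force: 0.0Traceback (most recent call last):
  File "loc.py", line 6, in <module>
    p=r["point"];w=p[:2]-O;print(c,p.round(4),round(r["conf"],2),"caddy",(w@ex).round(4),(w@ey).round(4))
                                   ^^^^^^^
AttributeError: 'list' object has no attribute 'round'. Did you mean: 'count'?
cp: cannot stat 'pics/last_top.png': No such file or directory
cp: cannot stat 'pics/last_scene.png': No such file or directory
```

```bash
sed -i 's/p=r\["point"\];/p=np.array(r["point"]);/; s/s\["position"\]\[:2\]-O/np.array(s["position"])[:2]-O/' loc.py
python3 loc.py; cp pics/last_top.png pics/t1.png; cp pics/last_scene.png pics/s1.png
```

```text
top [ 0.3222 -0.2144  0.0172] 0.66 caddy -0.2087 0.174
top [ 0.5768 -0.3242  0.0077] 0.64 caddy -0.3137 -0.0826
top [ 0.4969 -0.082   0.0177] 0.52 caddy -0.073 0.0018
scene [ 0.499  -0.0831  0.0146] 0.95 caddy -0.0741 -0.0003
scene [ 0.3144 -0.2146  0.0133] 0.82 caddy -0.209 0.1818
scene [ 0.5762 -0.3289  0.0175] 0.65 caddy -0.3184 -0.0821
tcp [ 0.49679075 -0.14641225  0.0901331 ] caddy -0.13744665352081145 0.0007389804308814982 [0.33354625 0.35836813 1.19453516] 10.875
```

View pics/s1.png

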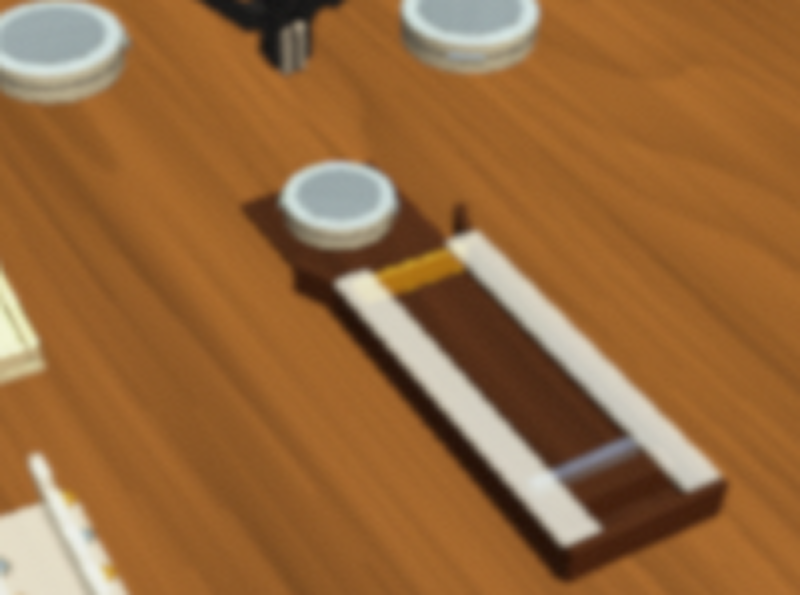

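The compact lies flat on the shelf (crop 338,200) in front of the shut brass flap (about 420,272). The shut fingers are behind it.

```bash
python3 -m pendant '[[[0,0,0.5],[0,0,0]],[[0,0,0.6],[0,0,0]],[[0,0,0.5],[0,0,0]],[[0,0,0.3],[0,0,0]],[[0,0,0.05],[0,0,0]],[[0,0,0],[0,0,0]]]'
python3 -m pendant '[[[0.2,0,0],[0,0,0]],[[0.2,0,0],[0,0,0]],[[0.2,0,0],[0,0,0]],[[0.2,0,0],[0,0,0]],[[0.2,0,0],[0,0,0]],[[0.2,0,0],[0,0,0]],[[0.2,0,0],[0,0,0]],[[0.2,0,0],[0,0,0]]]'
python3 -m pendant '[[[0.15,0,0],[0,0,0]],[[0.15,0,0],[0,0,0]],[[0.15,0,0],[0,0,0]],[[0.15,0,0],[0,0,0]],[[0.15,0,0],[0,0,0]],[[0.15,0,0],[0,0,0]]]'
```

```text
time_s: 11.62
position: [0.497, -0.1467, 0.0126]
tool_rot: [[0.019, 1.0, 0.001], [1.0, -0.019, -0.0], [-0.0, 0.001, -1.0]]
ft_force: [-0.4, -0.1, -0.2]
grip_width: 0.0002
gripper_force: 0.0
time_s: 12.62
position: [0.498, -0.082, 0.0121]
tool_rot: [[0.019, 1.0, 0.0], [1.0, -0.019, -0.0], [-0.0, 0.0, -1.0]]
ft_force: [0.6, -1.9, 0.9]
grip_width: -0.0002
gripper_force: 1.2
time_s: 13.38
position: [0.5, -0.0469, 0.0125]
tool_rot: [[0.019, 1.0, 0.003], [1.0, -0.019, -0.001], [-0.001, 0.003, -1.0]]
ft_force: [4.1, -4.4, -0.7]
grip_width: 0.0001
gripper_force: 2.6
```

```bash
python3 -m pendant '[[[0.12,0,0],[0,0,0]],[[0.12,0,0],[0,0,0]],[[0.12,0,0],[0,0,0]],[[0.12,0,0],[0,0,0]],[[0.12,0,0],[0,0,0]]]'
python3 loc.py; cp pics/last_top.png pics/t2.png
```

```text
time_s: 14.0
position: [0.499, -0.0222, 0.0121]
tool_rot: [[0.019, 1.0, -0.0], [1.0, -0.019, 0.0], [0.0, -0.0, -1.0]]
ft_force: [0.7, -2.8, 1.1]
grip_width: -0.0
gripper_force: 1.5
top [ 0.5771 -0.3225  0.0114] 0.74 caddy -0.312 -0.0828
top [ 0.3188 -0.2164  0.0119] 0.68 caddy -0.2107 0.1774
scene [ 0.5729 -0.3247  0.0189] 0.71 caddy -0.3143 -0.0787
scene [0.5011 0.0225 0.0139] 0.59 caddy 0.0315 -0.0004
scene [ 0.3146 -0.2148  0.0144] 0.43 caddy -0.2092 0.1816
tcp [ 0.49866304 -0.02214814  0.01195836] caddy -0.01317238417093274 0.0011908004631024705 [-0.01443485  0.12970001 -0.0710316 ] 14.2
```

View pics/last_scene.png

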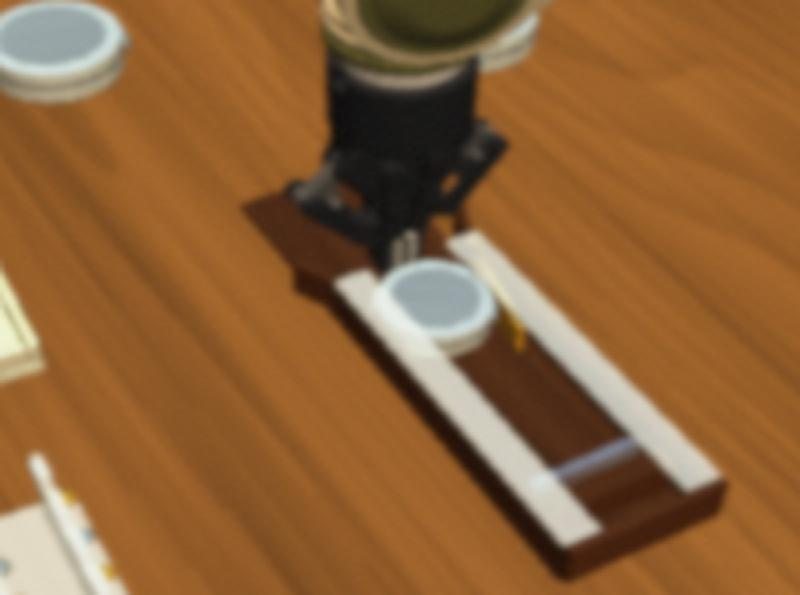

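The compact is through the mouth (crop 438,300), with the flap held open along the far wall (515,330). The pad is ahead at about (595,460).

```bash
python3 -m pendant '[[[0.15,0,0],[0,0,0]],[[0.2,0,0],[0,0,0]],[[0.2,0,0],[0,0,0]],[[0.2,0,0],[0,0,0]],[[0.2,0,0],[0,0,0]],[[0.2,0,0],[0,0,0]],[[0.2,0,0],[0,0,0]],[[0.2,0,0],[0,0,0]]]'
python3 -m pendant '[[[0.15,0,0],[0,0,0]],[[0.12,0,0],[0,0,0]],[[0.1,0,0],[0,0,0]],[[0.05,0,0],[0,0,0]],[[0,0,0],[0,0,0]]]'
```

```text
time_s: 15.2
position: [0.5, 0.04, 0.0121]
tool_rot: [[0.019, 1.0, -0.001], [1.0, -0.019, 0.0], [0.0, -0.001, -1.0]]
ft_force: [-0.6, -1.7, -0.8]
grip_width: 0.0005
gripper_force: 0.7
time_s: 15.82
position: [0.5007, 0.0564, 0.0122]
tool_rot: [[0.019, 1.0, 0.0], [1.0, -0.019, 0.0], [0.0, 0.0, -1.0]]
ft_force: [0.6, 0.5, -0.3]
grip_width: 0.0
gripper_force: 0.4
```

```bash
python3 loc.py; python3 - <<'E'
from h import *
d=dict(np.load("top1.npz"));print(d["img"][222:236,205:262].max(2).mean(0).astype(int).tolist())
E
```

```text
top [ 0.3204 -0.2139  0.0141] 0.79 caddy -0.2082 0.1758
top [ 0.5767 -0.3265  0.0126] 0.56 caddy -0.316 -0.0825
scene [0.5051 0.0989 0.016 ] 0.82 caddy 0.108 -0.003
scene [ 0.5748 -0.3259  0.0171] 0.74 caddy -0.3154 -0.0806
scene [ 0.7338 -0.1171  0.0035] 0.31 caddy -0.1037 -0.2357
tcp [0.50068668 0.05622999 0.01215715] caddy 0.06522791940570256 0.0006332339382616709 [1.09427812 0.9831492  0.28362053] 16.025
[66, 66, 66, 64, 64, 64, 63, 62, 61, 67, 92, 125, 147, 154, 155, 155, 155, 156, 156, 157, 157, 157, 158, 158, 159, 160, 160, 160, 161, 161, 161, 162, 162, 163, 163, 164, 164, 164, 165, 165, 166, 165, 166, 166, 166, 167, 167, 168, 168, 168, 169, 169, 169, 169, 170, 170, 171]
```

View pics/last_top.png

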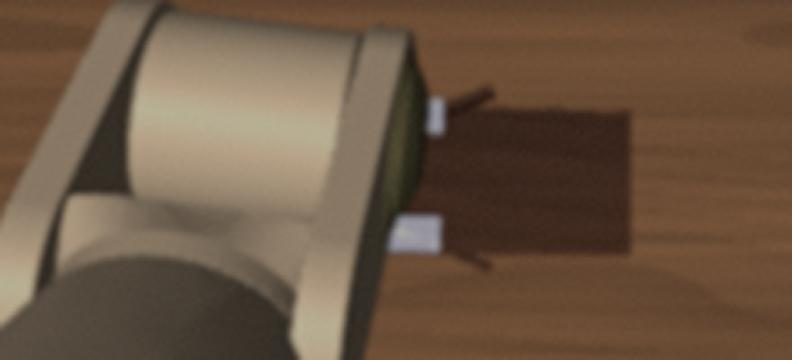

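The arm hides the lane in the top view, but the scene view puts the compact at x ≈ 108 mm. I'll push on slowly, watching the force.

```bash
python3 -m pendant '[[[0.06,0,0],[0,0,0]],[[0.06,0,0],[0,0,0]],[[0.06,0,0],[0,0,0]],[[0.06,0,0],[0,0,0]]]'
python3 -m pendant '[[[0.05,0,0],[0,0,0]],[[0.05,0,0],[0,0,0]]]'
```

```text
time_s: 16.52
position: [0.5008, 0.066, 0.0121]
tool_rot: [[0.019, 1.0, 0.0], [1.0, -0.019, -0.0], [-0.0, 0.0, -1.0]]
ft_force: [0.8, -1.6, -0.0]
grip_width: 0.0
gripper_force: 0.9
time_s: 16.77
position: [0.5008, 0.0699, 0.0121]
tool_rot: [[0.019, 1.0, -0.0], [1.0, -0.019, -0.0], [-0.0, -0.0, -1.0]]
ft_force: [0.8, -1.7, 2.0]
grip_width: -0.0004
gripper_force: 0.9
```

```bash
python3 -m pendant '[[[0.05,0,0],[0,0,0]],[[0.05,0,0],[0,0,0]]]'
```

```text
time_s: 17.02
position: [0.5007, 0.074, 0.0121]
tool_rot: [[0.019, 1.0, -0.0], [1.0, -0.019, 0.0], [0.0, -0.0, -1.0]]
ft_force: [0.1, -2.7, 1.3]
grip_width: -0.0
gripper_force: 0.8
```

```bash
python3 -m pendant '[[[0.04,0,0],[0,0,0]],[[0.03,0,0],[0,0,0]]]'
```

```text
time_s: 17.27
position: [0.5009, 0.0767, 0.0121]
tool_rot: [[0.019, 1.0, -0.0], [1.0, -0.019, 0.0], [0.0, -0.0, -1.0]]
ft_force: [-0.2, -1.2, 1.5]
grip_width: 0.0002
gripper_force: 0.8
```

```bash
python3 -m pendant '[[[0.03,0,0],[0,0,0]],[[0.02,0,0],[0,0,0]]]'
```

```text
time_s: 17.52
position: [0.501, 0.0787, 0.0121]
tool_rot: [[0.019, 1.0, -0.0], [1.0, -0.019, 0.0], [0.0, -0.0, -1.0]]
ft_force: [-1.0, -1.7, 0.8]
grip_width: 0.0
gripper_force: 0.8
```

```bash
python3 -m pendant '[[[0.03,0,0],[0,0,0]],[[0.02,0,0],[0,0,0]]]'
```

```text
time_s: 17.77
position: [0.501, 0.0807, 0.0121]
tool_rot: [[0.019, 1.0, -0.0], [1.0, -0.019, 0.0], [0.0, -0.0, -1.0]]
ft_force: [-0.5, -1.0, 2.0]
grip_width: 0.0001
gripper_force: 0.8
```

```bash
python3 -m pendant '[[[0.03,0,0],[0,0,0]],[[0.02,0,0],[0,0,0]]]'
```

```text
time_s: 18.02
position: [0.5011, 0.0827, 0.0121]
tool_rot: [[0.019, 1.0, 0.0], [1.0, -0.019, -0.0], [-0.0, 0.0, -1.0]]
ft_force: [-1.0, -1.5, 1.3]
grip_width: -0.0002
gripper_force: 0.8
```

```bash
python3 -m pendant '[[[0.03,0,0],[0,0,0]],[[0.02,0,0],[0,0,0]]]'
```

```text
time_s: 18.27
position: [0.5012, 0.0842, 0.0122]
tool_rot: [[0.018, 1.0, 0.0], [1.0, -0.018, -0.001], [-0.001, 0.0, -1.0]]
ft_force: [0.4, -6.0, 2.1]
grip_width: -0.0003
gripper_force: 3.3
```

```bash
python3 -m pendant '[[[0.03,0,0],[0,0,0]],[[0.02,0,0],[0,0,0]]]'
```

```text
time_s: 18.52
position: [0.5012, 0.0859, 0.0122]
tool_rot: [[0.018, 1.0, 0.0], [1.0, -0.018, -0.001], [-0.001, 0.0, -1.0]]
ft_force: [-0.1, -9.0, 2.1]
grip_width: -0.0003
gripper_force: 4.4
```

```bash
python3 -m pendant '[[[0,0,0],[0,0,0]],[[0,0,0],[0,0,0]],[[0,0,0],[0,0,0]],[[0,0,0],[0,0,0]],[[0,0,0],[0,0,0]]]'
```

```text
time_s: 19.15
position: [0.5013, 0.0859, 0.0122]
tool_rot: [[0.019, 1.0, 0.0], [1.0, -0.019, -0.001], [-0.001, 0.0, -1.0]]
ft_force: [0.0, -7.6, 1.9]
grip_width: 0.0001
gripper_force: 3.8
```

```bash
python3 -m pendant '[[[0.02,0,0],[0,0,0]],[[0,0,0],[0,0,0]],[[0,0,0],[0,0,0]],[[0,0,0],[0,0,0]],[[0,0,0],[0,0,0]]]'
python3 -m pendant '[[[-0.03,0,0],[0,0,0]],[[-0.03,0,0],[0,0,0]],[[-0.03,0,0],[0,0,0]],[[-0.03,0,0],[0,0,0]],[[-0.03,0,0],[0,0,0]],[[-0.03,0,0],[0,0,0]],[[-0.03,0,0],[0,0,0]],[[0,0,0],[0,0,0]]]'
```

```text
time_s: 19.77
position: [0.5013, 0.0865, 0.0122]
tool_rot: [[0.018, 1.0, 0.0], [1.0, -0.018, -0.002], [-0.002, 0.0, -1.0]]
ft_force: [0.7, -8.4, 0.7]
grip_width: 0.0
gripper_force: 4.4
time_s: 20.78
position: [0.5009, 0.079, 0.0121]
tool_rot: [[0.019, 1.0, -0.0], [1.0, -0.019, 0.0], [0.0, -0.0, -1.0]]
ft_force: [-0.3, -0.1, 0.9]
grip_width: -0.0001
gripper_force: 0.0
```

```bash
python3 -m pendant '[[[0,0,-0.3],[0,0,0]],[[0,0,-0.5],[0,0,0]],[[0,0,-0.6],[0,0,0]],[[0,0,-0.8],[0,0,0]],[[0,0,-0.8],[0,0,0]],[[0,0,-0.8],[0,0,0]],[[0,0,-0.5],[0,0,0]],[[0,0,0],[0,0,0]]]'
python3 -m pendant '[[[0,0,0],[0,0,0]],[[0,0,0],[0,0,0]],[[0,0,0],[0,0,0]],[[0,0,0],[0,0,0]]]'
python3 loc.py
```

```text
time_s: 21.78
position: [0.5014, 0.0791, 0.1859]
tool_rot: [[0.019, 1.0, 0.004], [1.0, -0.019, -0.0], [-0.0, 0.004, -1.0]]
ft_force: [0.3, -1.3, 0.2]
grip_width: -0.0001
gripper_force: 0.0
time_s: 22.28
position: [0.5009, 0.0791, 0.1838]
tool_rot: [[0.019, 1.0, -0.001], [1.0, -0.019, 0.0], [0.0, -0.001, -1.0]]
ft_force: [0.1, -0.3, -0.2]
grip_width: 0.0002
gripper_force: 0.0
top [ 0.5774 -0.3248  0.0119] 0.72 caddy -0.3143 -0.0832
top [ 0.3206 -0.2162  0.0115] 0.55 caddy -0.2105 0.1756
scene [ 0.5745 -0.3242  0.0151] 0.98 caddy -0.3137 -0.0803
scene [0.5054 0.1264 0.0154] 0.95 caddy 0.1355 -0.0028
scene [ 0.3173 -0.2142  0.0138] 0.51 caddy -0.2086 0.1789
tcp [0.50098298 0.07904366 0.18405663] caddy 0.08804256483282705 0.0007636157363952058 [-0.09068209  0.42113031 -0.30582186] 22.475
```

View pics/last_scene.png

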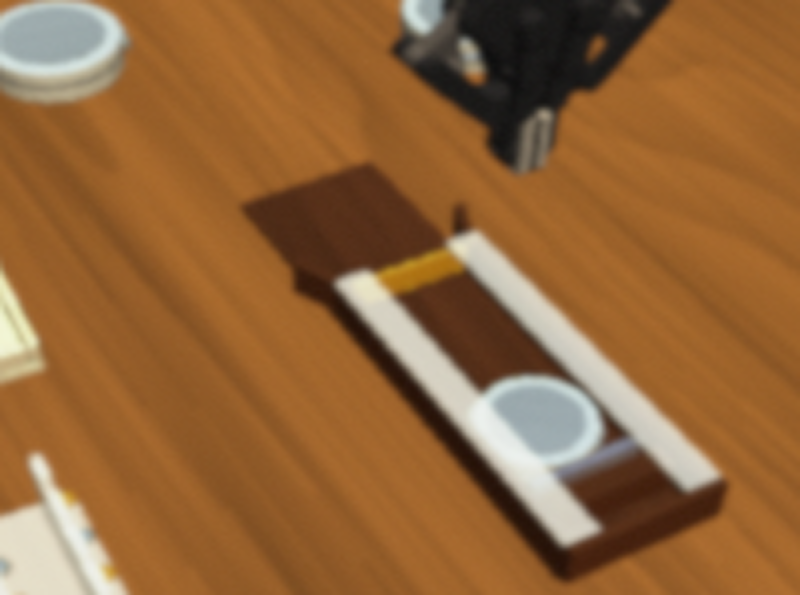

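The compact rests at the pad (crop 538,420; x ≈ 135 mm), the flap is shut (420,272) and the fingers are clear.

```bash
python3 -c "
from rig import *
print(close_job())"
```

```text
the job is handed in; nothing more can be done
None
```

The job is handed in (the result was not reported back): the compact lies flat in the lane at the pad (centre about 135 mm past the flap), the pad was pressed an estimated 3 mm for over half a second, the flap is shut behind it, and the arm went nowhere near the bowl, soap dish and earring rack.

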